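# Plate up the oat bars by size at the bake stall

## Robot

A 6-joint arm with a two-finger parallel gripper is mounted at the origin on the work surface. World frame = base frame: x ahead of the robot, y to its left, z up, the work surface at z = 0. Lengths are in m, angles in rad, forces in N, time in s.
With the tool pointing down it reaches from about 0.325 to 0.775 m from the base axis. Payload 9.3 kg.
Tool frame: the origin (TCP) lies on the centre line of the jaws, within the pads' length; the fingertips stand 17 mm ahead of it and the grasp point (between the pads) lies 2 mm behind it; z points along the fingers, y is the line along which they close (so a half turn about z gives the same grasp; the last joint's range is limited). The gripper opens to 85 mm and grips with 20 to 120 N. Pads are 22 mm wide; open, the fingers measure 114 mm over their backs; the gripper's body (76 mm by 85 mm) begins 54 mm behind the grasp point. The pads swing forward as they close: fully open they stand 13 mm farther back than shut.
Start: joints at [-0.153, 0.259, 0.021, 1.334, 0, 1.418], TCP at [0.55, -0, 0.248] pointing down, gripper open.
Joint ranges: [-3.04, 3.04], [-0.91, 1.82], [-1.04, 1.36], [-1.92, 1.95], [-1.52, 1.45], [-3.14, 3.14]. Speed limits (rad/s): [2.22, 2.22, 2.79, 3.14, 3.14, 3.14].

## Interface

Orientations are given as a unit quaternion [w, x, y, z].
In Python, from station import arm gives the robot as it stands. The module is installed in compiled form; this text tells all that it offers.
- The arm moves only by the tool send_rows, never from a script. Its argument "targets" is a list of rows, each an object of numbers: "hand": the opening, from 0 (shut) to 1 (fully open); "dx", "dy", "dz": the shift along the world's x, y, z in cm; "turn": the turn about the world's z in degrees. A call has 1 to 10 rows; each row is the pose to reach, as a shift and turn from the pose commanded when the call began; what a row does not reach only later rows make up. A row lasts 1/12 s, in which the tool goes at most 41.7 mm and 7.16 degrees, less where a joint would pass 70% of its speed; a pose out of reach is approached as far as the arm can. A call with a gripper value outside its range is refused whole. The fingers move at their own pace and stop on an object; "force" is the grip in N (left out, the last holds). Time passes only in rows, so rows that repeat a pose let the fingers close. It gives the time, the measured TCP pose, the force, the opening and the grip force at its end, in the units of the state.
- arm.get_state(): the state, without advancing time (a new reading comes with each control period).
- arm.grab_frame(name): name is "scene" or "side" or "wrist"; returns the picture (384x512x3 uint8, red, green, blue); there is no depth.
- arm.camera_info(name): a dict with "vfov" (degrees; the focal length in pixels is half the picture's height over the tangent of half this angle, whatever the lens; pixels are square), "cx", "cy" (the principal point, pixels), "rvec" (rotation vector, rad) and "tvec" (3), from world to camera coordinates, as OpenCV has them; the wrist camera has in their place "mount" (4x4, takes a point from camera to tool coordinates, whose origin is the TCP and whose axes are the flange's). Camera axes: x right, y down, z forward; pixel columns grow to the right and rows downward; lengths in m; the calibration is good to about 2 mm. A picture is of the moment at which its call begins: read the wrist's pose just before it. camera_info takes no time and is no camera call.
- arm.close_job(): hands the job in; it is judged then, once.
The state is a dict: "time": time; "joint_pos": joint angles; "qvel": joint speeds; "joint_torque": joint torques, N m; "eef_pos": TCP position; "orientation": TCP orientation; "force": force on the tool from outside, world axes, zero at the start; "ft_torque": the same for the moment, N m; "gripper_width": finger opening in m; "grasp_force": force on a finger pad.
Only numpy, scipy, OpenCV 4.12 (cv2) and the standard library are available. Lean on these libraries where they do the work, as an engineer would, in place of code of your own. Each camera call takes 0.05 s, during which the arm holds its last target. There are 200 camera calls.

## Task

Three customers have each ordered an oat bar: take the three oblong bars out of the baking tin and put each on its own round wooden board, the longest on the largest board, the middle one on the middle board and the shortest on the smallest. Set each down gently, lying flat as it did in the tin and in the middle of its board (it may point any way), and leave the round scones where they lie.

Things in the scene. Friction and masses are not known exactly. Their poses are not given: they have to be found in the camera images.
- tin: Dark steel baking tin lined with paper, fixed, standing on the table; it holds the three oat bars and the two scones at the start. Outside 246 mm (its x) by 326 mm (its y) by 35 mm high, walls and floor 3 mm thick (inner floor 3 mm above the table), a small wire handle at each end reaching 27 mm farther out along its y, no higher than the walls plus 3 mm. Origin: centre of its underside, on the table; z up.
- bar_long_mid (a point): The longest of three firm, straight-sided dark-brown oat bars, loose, lying flat in the tin: 92 mm long (its x), 36 mm wide (its y), 32 mm high (its z, up). All three have the same width and height and differ only in length (92, 68 and 45 mm). This point is its centre, half-way up (16 mm above its underside). About 110 g.
- bar_medium_mid (a point): The middle-length of three firm, straight-sided dark-brown oat bars, loose, lying flat in the tin: 68 mm long (its x), 36 mm wide (its y), 32 mm high (its z, up). All three have the same width and height and differ only in length (92, 68 and 45 mm). This point is its centre, half-way up (16 mm above its underside). About 80 g.
- bar_short_mid (a point): The shortest of three firm, straight-sided dark-brown oat bars, loose, lying flat in the tin: 45 mm long (its x), 36 mm wide (its y), 32 mm high (its z, up). All three have the same width and height and differ only in length (92, 68 and 45 mm). This point is its centre, half-way up (16 mm above its underside). About 55 g.
- scone_a_mid (a point): A round scone, loose, in the tin, 58 mm across and 35 mm high with a domed top; it is to stay where it is. This point is its centre, half-way up.
- scone_b_mid (a point): A round scone, loose, in the tin, 58 mm across and 35 mm high with a domed top; it is to stay where it is. This point is its centre, half-way up.
- board_large_top (a point): The largest of three flat round pale-wood serving boards without a rim, 140 mm across and 12 mm thick, fixed on the table (the three are 140, 110 and 80 mm across). This point is the centre of its top face, 12 mm above the table; z up.
- board_medium_top (a point): The middle-sized of three flat round pale-wood serving boards without a rim, 110 mm across and 12 mm thick, fixed on the table (the three are 140, 110 and 80 mm across). This point is the centre of its top face, 12 mm above the table; z up.
- board_small_top (a point): The smallest of three flat round pale-wood serving boards without a rim, 80 mm across and 12 mm thick, fixed on the table (the three are 140, 110 and 80 mm across). This point is the centre of its top face, 12 mm above the table; z up.
Not all that is in view belongs to the job. Leave any green or orange look-alike of the part that bears bar_long_mid alone.

How it is judged:
At the end, for the whole second after the job is handed in: Each bar lies flat (tilt < 0.12 rad) on its board (long on large, medium on medium, short on small), centre within 15 mm of the board centre seen from above and 12 to 20 mm above its top, released, at rest (< 0.02 m/s); both scones within 25 mm of their starts (horizontal distance between bar_long_mid and board_large_top below 0.015 m and z of bar_long_mid in the frame of board_large_top between 0.012 and 0.02 m and angle between each of bar_long_mid, bar_medium_mid, bar_short_mid's own z axis and vertical below 0.12 rad and linear speed of each of bar_long, bar_medium, bar_short below 0.02 m/s and horizontal distance between bar_medium_mid and board_medium_top below 0.015 m and z of bar_medium_mid in the frame of board_medium_top between 0.012 and 0.02 m and horizontal distance between bar_short_mid and board_small_top below 0.015 m and z of bar_short_mid in the frame of board_small_top between 0.012 and 0.02 m and distance of each of scone_a_mid, scone_b_mid from where it was at the start of the episode below 0.025 m); the robot touches nothing.
It fails at once if a scone is moved from its place in the tin by more than 25 mm (distance of any of scone_a_mid, scone_b_mid from where it was at the start of the episode above 0.025 m).
It fails at once if an oat bar is dropped or thrown (falls freely by more than about 25 mm) instead of being set down ((linear speed of bar_long above 0.7 m/s and contact force between bar_long and the fingers below 0.02 N) or (linear speed of bar_medium above 0.7 m/s and contact force between bar_medium and the fingers below 0.02 N) or (linear speed of bar_short above 0.7 m/s and contact force between bar_short and the fingers below 0.02 N)).
It also fails if it takes over 91 s, if anything falls off the work surface, if the arm or the gripper's body presses on something with over 40 N, if the wrist force passes 120 N, or if a joint passes its speed limit or range.

## Working session

There is one attempt and no reset: what is moved stays moved. The work goes in short steps, Python scripts to look and compute and a tool call to move; the robot and the scene stay as the last step left them, time stands still between calls to the robot, and variables do not carry over. Pictures are saved under pics/ and viewed, at most 14 in all, crops included, and the job is handed in when it is done.

Besides the shell and the picture viewer there is one more tool, called after "Call:" by a JSON object that holds its "api" and its "payload". send_rows: Moves the arm, as the interface text tells. Its arguments: {"type":"object","properties":{"targets":{"type":"array"},"force":{"type":"number"}},"required":["targets"]}

```bash
mkdir -p pics; python3 - <<'E'
from station import arm
import cv2
s=arm.get_state();print(s)
for n in("scene","side","wrist"):
    print(n,arm.camera_info(n)); cv2.imwrite(f"pics/{n}0.png",arm.grab_frame(n)[:,:,::-1])
E
```

```text
{'time': 0.0, 'joint_pos': array([-1.52590081e-01,  2.59209122e-01,  2.07446372e-02,  1.33368311e+00,
       -2.42381968e-06,  1.41819215e+00]), 'qvel': array([-0.00032272,  0.0032425 ,  0.00069902, -0.00038467,  0.00044604,
        0.0001611 ]), 'joint_torque': array([-2.65873996e-04, -5.55637658e+01,  3.44536042e+01,  1.31759423e-02,
       -2.94380488e-04,  4.47349430e-05]), 'eef_pos': array([5.49742742e-01, 3.96461611e-05, 2.47650208e-01]), 'orientation': array([-5.44096112e-04,  7.07101635e-01,  7.07111605e-01, -4.00550404e-04]), 'force': array([-0.83168298,  0.52752917, -0.71797151]), 'ft_torque': array([0.06902961, 0.04849991, 0.01943196]), 'grasp_force': 0.0, 'gripper_width': 0.08546576487824582}
scene {'vfov': 57.722517931823425, 'cx': 254.06419314879426, 'cy': 190.05496183086606, 'rvec': array([ 1.33736231,  1.8850452 , -1.05048312]), 'tvec': array([ 0.11894607, -0.18182403,  1.31622697])}
side {'vfov': 57.13734371280381, 'cx': 261.35733718410256, 'cy': 192.8113281433225, 'rvec': array([ 0.19298913, -2.82491164,  1.20205489]), 'tvec': array([0.47900467, 0.0497517 , 0.85102564])}
wrist {'vfov': 69.77543227893207, 'cx': 258.7495397122287, 'cy': 191.69844732550882, 'mount': array([[ 3.85394968e-04, -9.65444430e-01, -2.60608718e-01,
         6.53562885e-02],
       [ 9.99999891e-01,  3.03054092e-04,  3.56139431e-04,
        -6.52582194e-04],
       [-2.64854291e-04, -2.60608827e-01,  9.65444441e-01,
        -1.26625685e-01],
       [ 0.00000000e+00,  0.00000000e+00,  0.00000000e+00,
         1.00000000e+00]])}
```

View pics/scene0.png

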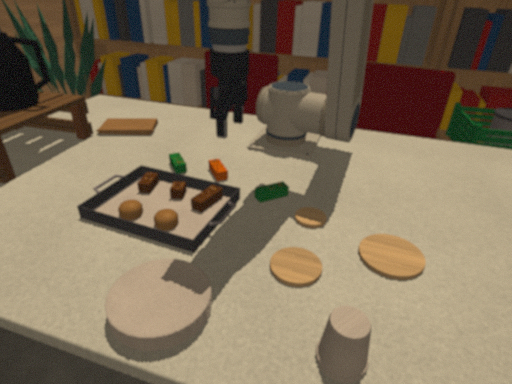

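View pics/wrist0.png

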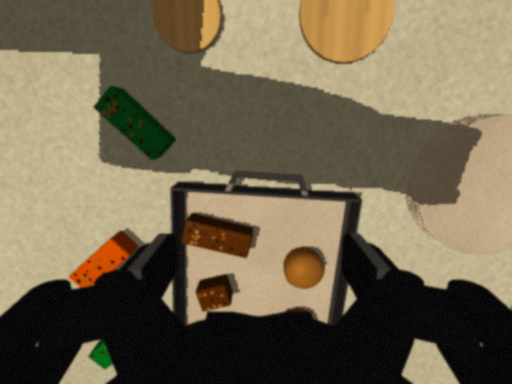

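The scene view shows the tin at about (160,205) with its bars and scones, and the boards at (391,256), (296,266) and (311,217). The wrist view shows the long bar at (217,235), the short one at (214,292) and a scone at (303,267). The medium bar is hidden by the hand.

```bash
cat > h.py <<'E'
from station import arm
import numpy as np, cv2
from scipy.spatial.transform import Rotation as R
def cam(n,st):
    c=arm.camera_info(n); f=192/np.tan(np.radians(c['vfov']/2))
    if n=='wrist':
        q=st['orientation']; T=np.eye(4); T[:3,:3]=R.from_quat([q[1],q[2],q[3],q[0]]).as_matrix(); T[:3,3]=st['eef_pos']
        M=T@c['mount']; Rc,o=M[:3,:3],M[:3,3]
    else:
        Rc=R.from_rotvec(c['rvec']).as_matrix().T; o=-Rc@c['tvec']
    return f,c['cx'],c['cy'],Rc,o
def cast(C,px,z):
    f,cx,cy,Rc,o=C; px=np.atleast_2d(px).astype(float)
    d=np.c_[(px[:,0]-cx)/f,(px[:,1]-cy)/f,np.ones(len(px))]@Rc.T
    return (o+d*((z-o[2])/d[:,2])[:,None])[:,:2]
def blobs(img,lo,hi,amin):
    m=cv2.inRange(cv2.cvtColor(img,cv2.COLOR_RGB2HSV),lo,hi)
    m=cv2.morphologyEx(m,cv2.MORPH_CLOSE,np.ones((5,5))); m=cv2.morphologyEx(m,cv2.MORPH_OPEN,np.ones((3,3)))
    return [c for c in cv2.findContours(m,cv2.RETR_EXTERNAL,cv2.CHAIN_APPROX_NONE)[0] if cv2.contourArea(c)>amin]
def report(n,lo,hi,z,amin=60,save=None):
    st=arm.get_state(); img=arm.grab_frame(n); C=cam(n,st)
    if save: cv2.imwrite(save,img[:,:,::-1])
    hsv=cv2.cvtColor(img,cv2.COLOR_RGB2HSV)
    for c in blobs(img,lo,hi,amin):
        p=c[:,0]; w=cast(C,p,z); (x,y),(a,b),t=cv2.minAreaRect((w*1000).astype(np.float32))
        if a<b: a,b,t=b,a,t+90
        mk=np.zeros(img.shape[:2],np.uint8); cv2.drawContours(mk,[c],-1,255,-1)
        print(n,'px',p.mean(0).round(),'mm',round(x,1),round(y,1),'size',round(a),round(b),'long-axis deg',round((t+90)%180-90,1),'hsv',np.round(cv2.mean(hsv,mk)[:3]))
E
python3 - <<'E'
from h import *
print('boards');report('scene',(8,70,60),(25,255,255),.012)
print('bars');report('scene',(0,90,15),(25,255,150),.019,20)
print('wrist');report('wrist',(0,80,20),(25,255,255),.019)
print(cam('wrist',arm.get_state())[4])
E
```

```text
boards
scene px [344. 346.] mm 804.5 303.4 size 151 79 long-axis deg -9.8 hsv [ 17.  69. 125.]
scene px [158. 307.] mm 828.8 -31.1 size 217 189 long-axis deg 33.0 hsv [ 17.  70. 157.]
scene px [296. 266.] mm 656.5 185.4 size 122 112 long-axis deg 20.1 hsv [ 17. 123. 177.]
scene px [391. 256.] mm 552.7 374.6 size 152 146 long-axis deg 20.2 hsv [ 17. 124. 181.]
scene px [307. 214.] mm 460.6 177.8 size 120 87 long-axis deg 18.5 hsv [ 17. 112. 118.]
scene px [179. 198.] mm 442.4 -188.2 size 412 294 long-axis deg -2.6 hsv [ 15. 111. 144.]
scene px [  8. 171.] mm 542.8 -733.5 size 199 39 long-axis deg 50.4 hsv [ 15. 119.  66.]
scene px [ 72. 117.] mm 16.3 -1024.7 size 1048 560 long-axis deg 57.5 hsv [ 15. 132.  95.]
scene px [380.  65.] mm -12927.4 602.3 size 25678 6558 long-axis deg -14.1 hsv [18. 99. 87.]
scene px [240.  21.] mm -6407.0 -3001.0 size 10433 1631 long-axis deg 17.7 hsv [18. 84. 92.]
scene px [154.  53.] mm -4428.0 -4092.3 size 10796 2871 long-axis deg 26.7 hsv [ 18. 153.  95.]
scene px [50. 31.] mm -3763.8 -4571.3 size 8844 1779 long-axis deg 50.4 hsv [ 19. 125.  92.]
bars

[... 1739 characters left out ...]
9.8 size 25 23 long-axis deg -72.2 hsv [ 18.  78. 195.]
wrist px [105. 260.] mm 326.9 -134.9 size 125 43 long-axis deg 40.5 hsv [ 12. 229. 162.]
wrist px [258. 247.] mm 550.3 -138.6 size 225 211 long-axis deg -1.3 hsv [ 17. 114. 157.]
wrist px [470. 184.] mm 816.8 -32.1 size 194 137 long-axis deg -76.6 hsv [ 17.  80. 151.]
wrist px [110. 109.] mm 365.0 75.2 size 22 10 long-axis deg 40.1 hsv [ 25. 197.  48.]
wrist px [110.  61.] mm 372.1 130.4 size 14 8 long-axis deg 0.0 hsv [22. 72. 88.]
wrist px [345.  24.] mm 648.8 160.4 size 110 65 long-axis deg 0.0 hsv [ 18. 152. 191.]
wrist px [186.  26.] mm 466.4 160.9 size 82 64 long-axis deg 0.0 hsv [ 17. 148. 119.]
[0.54932263 0.06534696 0.37469956]
```

View pics/side0.png

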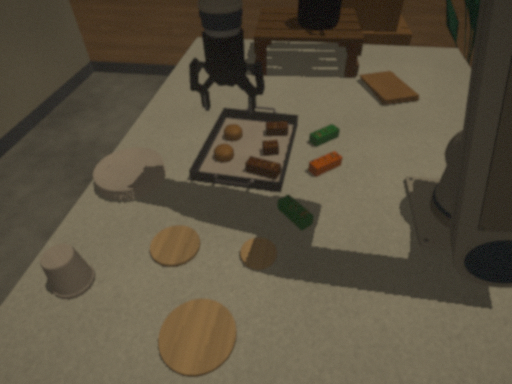

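The side view confirms the layout: the medium bar at (276,128) is at the far end, the short one at (270,147), the long one at (263,167), and the scones at (233,131) and (224,152). Boards are at (198,335), (175,244) and (258,253). I'll move over the tin to measure all the bars at once.

Call:
{"api": "send_rows", "payload": {"targets": [{"dx":-2,"dy":-3.5},{"dx":-4,"dy":-7},{"dx":-6,"dy":-10.5},{"dx":-7,"dy":-14},{"dx":-7,"dy":-16},{"dx":-7,"dy":-16},{"dx":-7,"dy":-16}]}}

```text
schema error: expected keys hand, dx, dy, dz, turn
```

```bash
python3 - <<'E'
from h import *
print(arm.get_state()['eef_pos'])
report('wrist',(0,125,15),(20,255,140),.019,save='pics/w1.png')
E
```

```text
[ 5.49918850e-01 -1.21445976e-06  2.48069025e-01]
wrist px [214. 293.] mm 482.9 -187.1 size 53 53 long-axis deg -77.4 hsv [ 12. 222.  71.]
wrist px [304. 264.] mm 616.0 -138.7 size 61 50 long-axis deg -23.6 hsv [ 15. 199. 105.]
wrist px [125. 246.] mm 361.9 -109.7 size 47 32 long-axis deg -77.5 hsv [ 11. 233.  88.]
wrist px [217. 235.] mm 490.7 -93.3 size 97 49 long-axis deg -12.9 hsv [ 13. 220.  77.]
wrist px [181.  23.] mm 457.2 166.3 size 58 53 long-axis deg 0.0 hsv [ 17. 157.  98.]
```

View pics/w1.png

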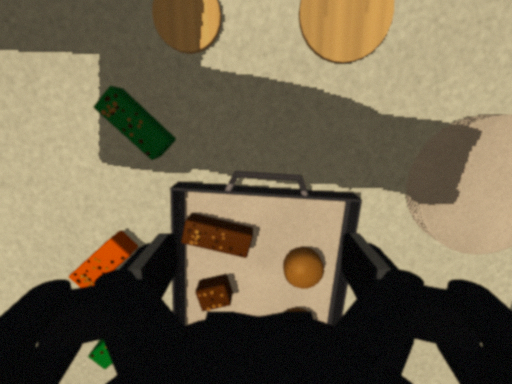

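The call was refused because each row needs every key, so this picture is the same view as before. The mask now gives the long bar at (0.491, -0.093).

Call:
{"api": "send_rows", "payload": {"targets": [{"hand":1,"dx":-2,"dy":-3.5,"dz":0,"turn":0},{"hand":1,"dx":-4,"dy":-7,"dz":0,"turn":0},{"hand":1,"dx":-6,"dy":-10.5,"dz":0,"turn":0},{"hand":1,"dx":-7,"dy":-14,"dz":0,"turn":0},{"hand":1,"dx":-7,"dy":-16,"dz":0,"turn":0},{"hand":1,"dx":-7,"dy":-16,"dz":0,"turn":0},{"hand":1,"dx":-7,"dy":-16,"dz":0,"turn":0}], "force": 30}}

```text
time: 0.93
eef_pos: [0.4797, -0.161, 0.2482]
orientation: [-0.0, 0.708, 0.706, 0.0]
force: [-0.3, 0.6, -0.5]
gripper_width: 0.0853
grasp_force: 0.0
```

```bash
python3 - <<'E'
from h import *
print(arm.get_state()['eef_pos'])
report('wrist',(0,125,15),(20,255,140),.019,save='pics/w2.png')
E
```

```text
[ 0.47974319 -0.16101965  0.24820038]
wrist px [257. 255.] mm 475.7 -284.9 size 70 47 long-axis deg 10.5 hsv [ 13. 224.  76.]
wrist px [349. 229.] mm 607.1 -244.9 size 60 56 long-axis deg 13.8 hsv [ 15. 197. 107.]
wrist px [262. 187.] mm 483.5 -185.0 size 46 40 long-axis deg 14.6 hsv [ 13. 214.  92.]
wrist px [363. 156.] mm 613.4 -144.7 size 62 57 long-axis deg -0.1 hsv [ 15. 199.  67.]
wrist px [155. 147.] mm 343.6 -139.4 size 92 35 long-axis deg 62.9 hsv [ 11. 229.  92.]
wrist px [269. 114.] mm 492.5 -91.6 size 96 37 long-axis deg -14.3 hsv [ 12. 207.  44.]
```

View pics/w2.png

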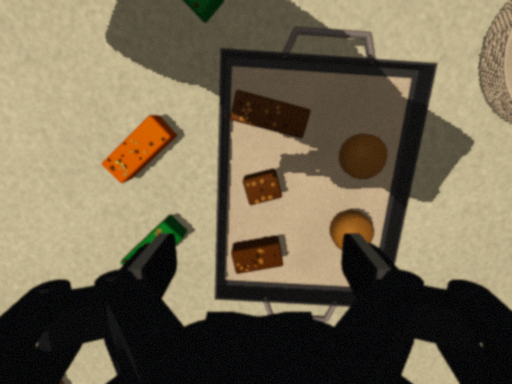

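The wrist view shows all three bars clearly: long (269,114), short (262,187), medium (257,255). The scones are at (363,156) and (349,229). The medium bar is close to the tin's end wall, so I'll work out the gaps.

```bash
python3 - <<'E'
from h import *
st=arm.get_state();C=cam('wrist',st)
c=cast(C,[(221,49),(436,64),(216,298)],.035); print((c*1000).round())
u=(c[0]-c[2]);L=np.linalg.norm(u);u/=L;v=np.array([u[1],-u[0]])
print(L,np.linalg.norm(c[1]-c[0]),np.degrees(np.arctan2(v[1],v[0])))
cen=c[0]-u*.163+v*.123; print('centre',cen)
def loc(p):return np.array([(p-cen)@v,(p-cen)@u])*1000
for n,p,t in(('long',(.4925,-.0916),-14.3),('short',(.4835,-.185),14.6),('med',(.4757,-.2849),10.5)):
    p=np.array(p);w=np.radians(t+90);d=np.array([np.cos(w),np.sin(w)])
    for h in(.042,.036):
        print(n,h,[ (loc(p+s*h*d+q*.011*np.array([d[1],-d[0]]))).round() for s in(1,-1) for q in (1,-1)])
print('inner 120x160')
E
```

```text
[[ 437.  -21.]
 [ 681.  -36.]
 [ 418. -344.]]
0.3233907661108238 0.24425064338987418 -3.353849388644016
centre [ 0.55032364 -0.19059207]
long 0.042 [array([-45., 135.]), array([-66., 139.]), array([-61.,  52.]), array([-82.,  56.])]
long 0.036 [array([-46., 129.]), array([-67., 133.]), array([-60.,  58.]), array([-81.,  62.])]
short 0.042 [array([-70.,  45.]), array([-90.,  38.]), array([-44., -35.]), array([-65., -42.])]
short 0.036 [array([-68.,  39.]), array([-89.,  33.]), array([-45., -29.]), array([-66., -36.])]
med 0.042 [array([-68., -55.]), array([-90., -60.]), array([ -48., -137.]), array([ -70., -142.])]
med 0.036 [array([-67., -61.]), array([-88., -66.]), array([ -50., -131.]), array([ -71., -136.])]
inner 120x160
```

Call:
{"api": "send_rows", "payload": {"targets": [{"hand":0.63,"dx":0.3,"dy":1.5,"dz":0,"turn":7},{"hand":0.63,"dx":0.6,"dy":3,"dz":0,"turn":14},{"hand":0.63,"dx":0.9,"dy":4.5,"dz":0,"turn":21},{"hand":0.63,"dx":1.3,"dy":6,"dz":-2,"turn":28},{"hand":0.63,"dx":1.3,"dy":7,"dz":-4,"turn":35},{"hand":0.63,"dx":1.3,"dy":7,"dz":-6,"turn":42},{"hand":0.63,"dx":1.3,"dy":7,"dz":-8,"turn":49},{"hand":0.63,"dx":1.3,"dy":7,"dz":-10,"turn":56},{"hand":0.63,"dx":1.3,"dy":7,"dz":-12,"turn":63},{"hand":0.63,"dx":1.3,"dy":7,"dz":-13,"turn":70}], "force": 30}}

```text
time: 1.82
eef_pos: [0.4922, -0.0882, 0.1161]
orientation: [-0.001, 0.17, 0.986, 0.0]
force: [-0.5, 0.2, 0.1]
gripper_width: 0.0536
grasp_force: 0.0
```

Call:
{"api": "send_rows", "payload": {"targets": [{"hand":0.63,"dx":0,"dy":0,"dz":0,"turn":6},{"hand":0.63,"dx":0,"dy":0,"dz":0,"turn":6},{"hand":0.63,"dx":0,"dy":0,"dz":0,"turn":6}]}}

```text
time: 2.07
eef_pos: [0.4932, -0.089, 0.1184]
orientation: [0.0, 0.123, 0.992, 0.0]
force: [-0.4, 0.6, -0.5]
gripper_width: 0.0539
grasp_force: 0.0
```

```bash
python3 - <<'E'
from h import *
st=arm.get_state();print(st['eef_pos'],st['gripper_width'],st['joint_pos'])
report('wrist',(0,125,10),(20,255,140),.019,200,save='pics/w3.png')
E
```

```text
[ 0.49317578 -0.08904568  0.11840196] 0.053875628070030136 [-3.46279557e-01  2.52233627e-01 -3.33732837e-01  9.84821833e-01
  8.65593853e-05 -1.00085464e-01]
wrist px [146. 334.] mm 603.8 -235.0 size 36 20 long-axis deg -16.8 hsv [ 16. 194.  94.]
wrist px [237. 306.] mm 590.7 -136.0 size 50 25 long-axis deg 72.2 hsv [ 16. 195.  97.]
wrist px [ 39. 231.] mm 477.8 -286.5 size 72 64 long-axis deg 10.8 hsv [ 12. 226.  73.]
wrist px [148. 215.] mm 485.8 -185.3 size 49 48 long-axis deg -75.4 hsv [ 13. 225.  86.]
wrist px [256. 198.] mm 495.8 -92.8 size 100 37 long-axis deg -14.6 hsv [ 13. 220.  92.]
wrist px [195.  35.] mm 360.5 -104.4 size 36 11 long-axis deg -51.7 hsv [ 11. 242.  88.]
```

View pics/w3.png

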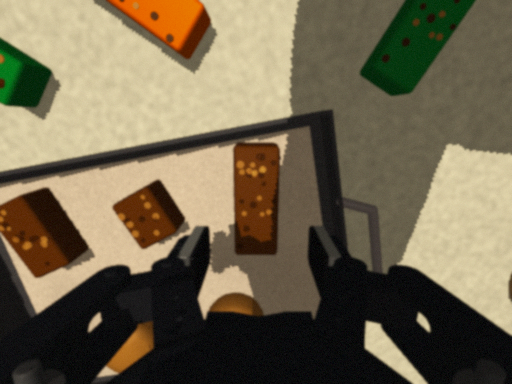

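The wrist view shows the long bar at (256,198), centred between the fingers at columns 208 and 308. Next I descend and grip.

Call:
{"api": "send_rows", "payload": {"targets": [{"hand":0.63,"dx":0.1,"dy":-0.3,"dz":-2.5,"turn":0},{"hand":0.63,"dx":0.1,"dy":-0.3,"dz":-5,"turn":0},{"hand":0.63,"dx":0.1,"dy":-0.3,"dz":-7,"turn":0},{"hand":0.63,"dx":0.1,"dy":-0.3,"dz":-8.5,"turn":0},{"hand":0.63,"dx":0.1,"dy":-0.3,"dz":-9.1,"turn":0},{"hand":0.63,"dx":0.1,"dy":-0.3,"dz":-9.1,"turn":0},{"hand":0.3,"dx":0.1,"dy":-0.3,"dz":-9.1,"turn":0},{"hand":0.3,"dx":0.1,"dy":-0.3,"dz":-9.1,"turn":0},{"hand":0.3,"dx":0.1,"dy":-0.3,"dz":-9.1,"turn":0},{"hand":0.3,"dx":0.1,"dy":-0.3,"dz":-9.1,"turn":0}]}}

```text
time: 2.95
eef_pos: [0.4947, -0.0932, 0.0284]
orientation: [0.001, 0.122, 0.993, -0.0]
force: [-1.1, 0.5, 7.9]
gripper_width: 0.0355
grasp_force: 31.5
```

Call:
{"api": "send_rows", "payload": {"targets": [{"hand":0.3,"dx":0,"dy":0,"dz":1.5,"turn":0},{"hand":0.3,"dx":0,"dy":0,"dz":4,"turn":0},{"hand":0.3,"dx":0,"dy":0,"dz":7,"turn":0},{"hand":0.3,"dx":0.6,"dy":3.5,"dz":9.5,"turn":0},{"hand":0.3,"dx":1.2,"dy":7,"dz":12,"turn":0},{"hand":0.3,"dx":1.8,"dy":10.5,"dz":14,"turn":0},{"hand":0.3,"dx":2.4,"dy":14,"dz":16,"turn":0},{"hand":0.3,"dx":3,"dy":17.5,"dz":18,"turn":0},{"hand":0.3,"dx":3.6,"dy":21,"dz":20,"turn":0},{"hand":0.3,"dx":4.2,"dy":24,"dz":22,"turn":0}]}}

```text
time: 3.78
eef_pos: [0.5356, 0.1493, 0.249]
orientation: [0.0, 0.122, 0.993, 0.0]
force: [1.0, -0.3, -1.1]
gripper_width: 0.0353
grasp_force: 30.6
```

Call:
{"api": "send_rows", "payload": {"targets": [{"hand":0.3,"dx":0.6,"dy":3.5,"dz":0,"turn":0},{"hand":0.3,"dx":1.2,"dy":7,"dz":0,"turn":0},{"hand":0.3,"dx":1.5,"dy":9,"dz":0,"turn":0},{"hand":0.3,"dx":1.5,"dy":9.5,"dz":0,"turn":0},{"hand":0.3,"dx":1.5,"dy":9.5,"dz":0,"turn":0},{"hand":0.3,"dx":1.5,"dy":9.5,"dz":0,"turn":0}]}}

```text
time: 4.28
eef_pos: [0.5507, 0.2416, 0.2473]
orientation: [-0.0, 0.122, 0.993, -0.0]
force: [0.4, -0.6, -0.5]
gripper_width: 0.0354
grasp_force: 30.7
```

```bash
python3 - <<'E'
from h import *
st=arm.get_state();print(st['eef_pos'],st['gripper_width'],st['grasp_force'])
report('wrist',(10,85,70),(25,255,255),.012,500,save='pics/w4.png')
E
```

```text
[0.55072641 0.24164433 0.24725209] 0.035379203858297244 30.667160153388977
wrist px [ 20. 275.] mm 622.7 -141.1 size 81 61 long-axis deg -27.7 hsv [ 16. 185. 123.]
wrist px [359. 138.] mm 545.8 374.8 size 141 140 long-axis deg 84.3 hsv [ 18. 150. 207.]
wrist px [197. 114.] mm 464.1 181.6 size 82 81 long-axis deg -60.4 hsv [ 17. 152. 101.]
```

View pics/w4.png

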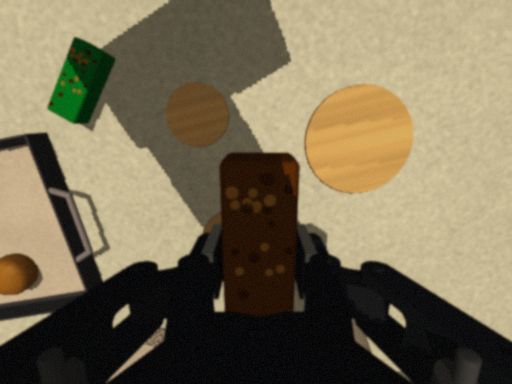

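The wrist view shows the large board at (359,138) and the small one at (197,114). The bar is held straight.

Call:
{"api": "send_rows", "payload": {"targets": [{"hand":0.3,"dx":0,"dy":3.5,"dz":0,"turn":0},{"hand":0.3,"dx":0,"dy":7,"dz":-1,"turn":0},{"hand":0.3,"dx":-0.3,"dy":10,"dz":-4,"turn":0},{"hand":0.3,"dx":-0.5,"dy":12.3,"dz":-7.5,"turn":0},{"hand":0.3,"dx":-0.5,"dy":13.3,"dz":-11,"turn":0},{"hand":0.3,"dx":-0.5,"dy":13.3,"dz":-14.5,"turn":0},{"hand":0.3,"dx":-0.5,"dy":13.3,"dz":-17.5,"turn":0},{"hand":0.3,"dx":-0.5,"dy":13.3,"dz":-19.5,"turn":0},{"hand":0.3,"dx":-0.5,"dy":13.3,"dz":-20.5,"turn":0},{"hand":0.3,"dx":-0.5,"dy":13.3,"dz":-20.5,"turn":0}]}}

```text
time: 5.17
eef_pos: [0.5454, 0.3732, 0.0403]
orientation: [-0.002, 0.123, 0.992, -0.001]
force: [0.4, 0.3, -0.6]
gripper_width: 0.0354
grasp_force: 30.7
```

Call:
{"api": "send_rows", "payload": {"targets": [{"hand":0.3,"dx":0,"dy":0,"dz":-0.2,"turn":0},{"hand":0.3,"dx":0,"dy":0,"dz":-0.4,"turn":0},{"hand":0.3,"dx":0,"dy":0,"dz":-0.4,"turn":0}]}}

```text
time: 5.42
eef_pos: [0.5468, 0.375, 0.0397]
orientation: [0.001, 0.122, 0.993, 0.001]
force: [0.5, 0.2, -0.7]
gripper_width: 0.0355
grasp_force: 30.7
```

Call:
{"api": "send_rows", "payload": {"targets": [{"hand":0.3,"dx":0,"dy":0,"dz":-0.1,"turn":0},{"hand":0.3,"dx":0,"dy":0,"dz":-0.2,"turn":0},{"hand":0.3,"dx":0,"dy":0,"dz":-0.2,"turn":0},{"hand":0.3,"dx":0,"dy":0,"dz":-0.2,"turn":0}]}}

```text
time: 5.75
eef_pos: [0.5464, 0.3752, 0.0375]
orientation: [0.001, 0.122, 0.993, 0.0]
force: [-0.5, -1.0, 6.0]
gripper_width: 0.0355
grasp_force: 31.5
```

Call:
{"api": "send_rows", "payload": {"targets": [{"hand":0.63,"dx":0,"dy":0,"dz":0,"turn":0},{"hand":0.63,"dx":0,"dy":0,"dz":0,"turn":0},{"hand":0.63,"dx":0,"dy":0,"dz":0,"turn":0},{"hand":0.63,"dx":0,"dy":0,"dz":2,"turn":0},{"hand":0.63,"dx":0,"dy":0,"dz":5.5,"turn":0},{"hand":0.63,"dx":0,"dy":0,"dz":9,"turn":7},{"hand":0.63,"dx":1,"dy":-3,"dz":11.5,"turn":14},{"hand":0.63,"dx":2.5,"dy":-6,"dz":13.5,"turn":21},{"hand":0.63,"dx":4,"dy":-9,"dz":15.5,"turn":28},{"hand":0.63,"dx":5.5,"dy":-12,"dz":17.5,"turn":28.5}]}}

```text
time: 6.58
eef_pos: [0.6012, 0.254, 0.2125]
orientation: [0.0, -0.13, 0.991, 0.0]
force: [1.5, 0.8, -0.3]
gripper_width: 0.0539
grasp_force: 0.0
```

Call:
{"api": "send_rows", "payload": {"targets": [{"hand":0.63,"dx":1.5,"dy":-3.5,"dz":1.5,"turn":0},{"hand":0.63,"dx":3,"dy":-6.5,"dz":3,"turn":0},{"hand":0.63,"dx":3,"dy":-6.5,"dz":3,"turn":0},{"hand":0.63,"dx":3,"dy":-6.5,"dz":3,"turn":0}]}}

```text
time: 6.92
eef_pos: [0.632, 0.1882, 0.2418]
orientation: [0.001, -0.125, 0.992, 0.0]
force: [0.2, 0.8, 0.4]
gripper_width: 0.0535
grasp_force: 0.0
```

```bash
python3 - <<'E'
from h import *
st=arm.get_state();print(st['eef_pos'],st['gripper_width'],st['joint_pos'])
report('wrist',(10,85,70),(25,255,255),.012,500,save='pics/w5.png')
E
```

```text
[0.63200203 0.18820344 0.24175647] 0.05354523672273947 [ 1.62276000e-01  4.52418837e-01  2.98212343e-01  1.41545312e+00
  7.78308804e-05 -8.76999329e-02]
wrist px [297. 301.] mm 809.2 291.1 size 68 47 long-axis deg -80.8 hsv [ 17.  83. 109.]
wrist px [106. 236.] mm 778.9 8.7 size 129 46 long-axis deg 63.5 hsv [ 17.  83. 133.]
wrist px [253. 179.] mm 650.6 184.2 size 114 112 long-axis deg 31.6 hsv [ 17. 153.  85.]
wrist px [417. 138.] mm 546.5 374.4 size 144 140 long-axis deg -75.6 hsv [ 16. 178. 139.]
wrist px [288.  31.] mm 470.1 182.7 size 81 72 long-axis deg -75.7 hsv [ 17. 154.  88.]
```

View pics/w5.png

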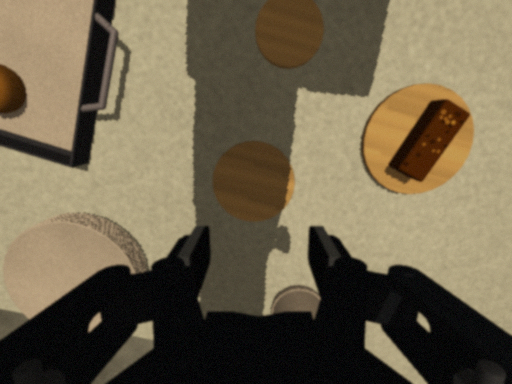

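The wrist view shows the medium board at (253,179) and the long bar lying on the large board at (417,138). Next is the short bar.

Call:
{"api": "send_rows", "payload": {"targets": [{"hand":0.63,"dx":-1.4,"dy":-3.7,"dz":0,"turn":0},{"hand":0.63,"dx":-2.8,"dy":-7.4,"dz":0,"turn":0},{"hand":0.63,"dx":-4.2,"dy":-11.1,"dz":0,"turn":0},{"hand":0.63,"dx":-5.6,"dy":-14.8,"dz":0,"turn":0},{"hand":0.63,"dx":-7,"dy":-18.5,"dz":0,"turn":0},{"hand":0.63,"dx":-8.4,"dy":-22,"dz":-1,"turn":0},{"hand":0.63,"dx":-10,"dy":-25.2,"dz":-3,"turn":0},{"hand":0.63,"dx":-11.5,"dy":-28.4,"dz":-5,"turn":0},{"hand":0.63,"dx":-13,"dy":-31.6,"dz":-7,"turn":0},{"hand":0.63,"dx":-14.2,"dy":-34.8,"dz":-9,"turn":0}]}}

```text
time: 7.8
eef_pos: [0.4875, -0.1575, 0.15]
orientation: [-0.0, -0.127, 0.992, 0.0]
force: [1.4, -0.4, 0.9]
gripper_width: 0.0538
grasp_force: 0.0
```

Call:
{"api": "send_rows", "payload": {"targets": [{"hand":0.63,"dx":-0.5,"dy":-2.4,"dz":-2,"turn":0},{"hand":0.63,"dx":-0.5,"dy":-2.4,"dz":-3,"turn":0},{"hand":0.63,"dx":-0.5,"dy":-2.4,"dz":-3,"turn":0}]}}

```text
time: 8.05
eef_pos: [0.4825, -0.1811, 0.1186]
orientation: [-0.002, -0.126, 0.992, 0.002]
force: [-0.2, 0.6, -0.7]
gripper_width: 0.0538
grasp_force: 0.0
```

```bash
python3 - <<'E'
from h import *
st=arm.get_state();print(st['eef_pos'],st['gripper_width'],st['joint_pos'][5],R.from_quat(st['orientation'][[1,2,3,0]]).as_matrix()[:,1])
report('wrist',(0,125,10),(20,255,140),.019,300)
E
```

```text
[ 0.48249602 -0.18109548  0.11861657] 0.05376018656411344 -0.774295092965134 [-0.24944041  0.96838307  0.00370359]
wrist px [261. 308.] mm 587.6 -151.6 size 44 19 long-axis deg -75.7 hsv [ 15. 194.  54.]
wrist px [256. 200.] mm 485.0 -183.0 size 51 37 long-axis deg 15.0 hsv [ 13. 225.  89.]
wrist px [138. 161.] mm 478.9 -284.0 size 72 46 long-axis deg 10.8 hsv [ 13. 228.  79.]
wrist px [360.  43.] mm 345.1 -136.2 size 68 19 long-axis deg 40.8 hsv [ 10. 245.  79.]
```

Call:
{"api": "send_rows", "payload": {"targets": [{"hand":0.63,"dx":0.2,"dy":-0.2,"dz":-2.5,"turn":0},{"hand":0.63,"dx":0.2,"dy":-0.2,"dz":-5,"turn":0},{"hand":0.63,"dx":0.2,"dy":-0.2,"dz":-7,"turn":0},{"hand":0.63,"dx":0.2,"dy":-0.2,"dz":-8.4,"turn":0},{"hand":0.63,"dx":0.2,"dy":-0.2,"dz":-8.9,"turn":0},{"hand":0.63,"dx":0.2,"dy":-0.2,"dz":-8.9,"turn":0},{"hand":0.3,"dx":0.2,"dy":-0.2,"dz":-8.9,"turn":0},{"hand":0.3,"dx":0.2,"dy":-0.2,"dz":-8.9,"turn":0},{"hand":0.3,"dx":0.2,"dy":-0.2,"dz":-8.9,"turn":0},{"hand":0.3,"dx":0.2,"dy":-0.2,"dz":-8.9,"turn":0}]}}

```text
time: 8.93
eef_pos: [0.4869, -0.1839, 0.0336]
orientation: [0.001, -0.126, 0.992, -0.0]
force: [0.5, 3.3, 7.1]
gripper_width: 0.0354
grasp_force: 31.6
```

Call:
{"api": "send_rows", "payload": {"targets": [{"hand":0.3,"dx":0,"dy":0,"dz":0,"turn":0},{"hand":0.3,"dx":0,"dy":0,"dz":0,"turn":0}]}}

```text
time: 9.1
eef_pos: [0.4869, -0.1839, 0.0336]
orientation: [0.001, -0.126, 0.992, -0.0]
force: [0.1, 3.8, 6.4]
gripper_width: 0.0352
grasp_force: 31.6
```

Call:
{"api": "send_rows", "payload": {"targets": [{"hand":0.3,"dx":0,"dy":0,"dz":1.5,"turn":0},{"hand":0.3,"dx":0,"dy":0,"dz":4,"turn":0},{"hand":0.3,"dx":0,"dy":0,"dz":7,"turn":0},{"hand":0.3,"dx":0,"dy":3,"dz":9,"turn":0},{"hand":0.3,"dx":-0.3,"dy":7,"dz":9,"turn":0},{"hand":0.3,"dx":-0.6,"dy":11,"dz":9,"turn":0},{"hand":0.3,"dx":-0.9,"dy":15,"dz":9,"turn":0},{"hand":0.3,"dx":-1.2,"dy":19,"dz":9,"turn":0},{"hand":0.3,"dx":-1.5,"dy":23,"dz":9,"turn":0},{"hand":0.3,"dx":-1.8,"dy":27,"dz":9,"turn":0}]}}

```text
time: 9.93
eef_pos: [0.4676, 0.0877, 0.1231]
orientation: [0.001, -0.126, 0.992, -0.0]
force: [1.1, -0.2, -0.8]
gripper_width: 0.0353
grasp_force: 30.7
```

Call:
{"api": "send_rows", "payload": {"targets": [{"hand":0.3,"dx":-0.2,"dy":4,"dz":0,"turn":0},{"hand":0.3,"dx":-0.3,"dy":7.5,"dz":0,"turn":0},{"hand":0.3,"dx":-0.3,"dy":9.6,"dz":0,"turn":0},{"hand":0.3,"dx":-0.3,"dy":9.6,"dz":-2,"turn":0},{"hand":0.3,"dx":-0.3,"dy":9.6,"dz":-2,"turn":0},{"hand":0.3,"dx":-0.3,"dy":9.6,"dz":-2,"turn":0}]}}

```text
time: 10.43
eef_pos: [0.4643, 0.1819, 0.1021]
orientation: [-0.001, -0.126, 0.992, -0.0]
force: [0.2, 0.1, -0.1]
gripper_width: 0.0352
grasp_force: 30.6
```

```bash
python3 - <<'E'
from h import *
cv2.imwrite('pics/s6.png',cv2.resize(arm.grab_frame('side')[60:384,90:400,::-1],None,fx=1.8,fy=1.8))
E
```

```text
(no output)
```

View pics/s6.png

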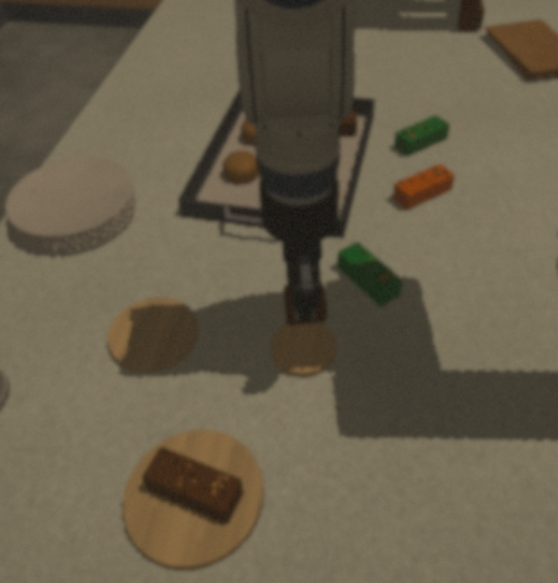

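The side view shows the long bar near the middle of the large board and the short bar held above the small board at (303,347).

Call:
{"api": "send_rows", "payload": {"targets": [{"hand":0.3,"dx":0.2,"dy":0,"dz":-2,"turn":0},{"hand":0.3,"dx":0.2,"dy":0,"dz":-4,"turn":0},{"hand":0.3,"dx":0.2,"dy":0,"dz":-5.2,"turn":0},{"hand":0.3,"dx":0.2,"dy":0,"dz":-5.6,"turn":0},{"hand":0.3,"dx":0.2,"dy":0,"dz":-5.6,"turn":0},{"hand":0.3,"dx":0.2,"dy":0,"dz":-5.6,"turn":0}]}}

```text
time: 10.98
eef_pos: [0.4676, 0.1816, 0.0472]
orientation: [0.0, -0.126, 0.992, 0.0]
force: [-0.1, -0.6, -0.8]
gripper_width: 0.0351
grasp_force: 30.6
```

Call:
{"api": "send_rows", "payload": {"targets": [{"hand":0.3,"dx":-0.1,"dy":0,"dz":-0.2,"turn":0},{"hand":0.3,"dx":-0.1,"dy":0,"dz":-0.4,"turn":0},{"hand":0.3,"dx":-0.1,"dy":0,"dz":-0.4,"turn":0}]}}

```text
time: 11.23
eef_pos: [0.4663, 0.182, 0.0427]
orientation: [0.001, -0.126, 0.992, -0.0]
force: [0.2, -0.1, -0.3]
gripper_width: 0.0354
grasp_force: 30.6
```

Call:
{"api": "send_rows", "payload": {"targets": [{"hand":0.3,"dx":0,"dy":0,"dz":-0.1,"turn":0},{"hand":0.3,"dx":0,"dy":0,"dz":-0.1,"turn":0},{"hand":0.3,"dx":0,"dy":0,"dz":-0.1,"turn":0}]}}

```text
time: 11.48
eef_pos: [0.4663, 0.182, 0.0426]
orientation: [0.001, -0.126, 0.992, -0.0]
force: [-3.4, -1.6, 12.6]
gripper_width: 0.0354
grasp_force: 32.3
```

Call:
{"api": "send_rows", "payload": {"targets": [{"hand":0.63,"dx":0,"dy":0,"dz":0,"turn":0},{"hand":0.63,"dx":0,"dy":0,"dz":0,"turn":0},{"hand":0.63,"dx":0,"dy":0,"dz":0,"turn":0},{"hand":0.63,"dx":0,"dy":0,"dz":2,"turn":0},{"hand":0.63,"dx":0,"dy":0,"dz":5.5,"turn":0},{"hand":0.63,"dx":0,"dy":-1,"dz":9,"turn":-4},{"hand":0.63,"dx":0.2,"dy":-4,"dz":11,"turn":-4},{"hand":0.63,"dx":0.3,"dy":-8,"dz":11,"turn":-4},{"hand":0.63,"dx":0.4,"dy":-12,"dz":11,"turn":-4},{"hand":0.63,"dx":0.5,"dy":-16,"dz":11,"turn":-4}]}}

```text
time: 12.32
eef_pos: [0.4709, 0.0207, 0.1518]
orientation: [0.001, -0.092, 0.996, -0.0]
force: [1.1, 0.2, -1.4]
gripper_width: 0.0542
grasp_force: 0.0
```

Call:
{"api": "send_rows", "payload": {"targets": [{"hand":0.63,"dx":0.1,"dy":-4,"dz":0,"turn":0},{"hand":0.63,"dx":0.1,"dy":-8,"dz":0,"turn":0},{"hand":0.63,"dx":0.2,"dy":-12,"dz":0,"turn":0},{"hand":0.63,"dx":0.3,"dy":-16,"dz":0,"turn":0},{"hand":0.63,"dx":0.4,"dy":-20,"dz":0,"turn":0},{"hand":0.63,"dx":0.5,"dy":-24,"dz":-1,"turn":0},{"hand":0.63,"dx":0.6,"dy":-27.5,"dz":-2,"turn":0},{"hand":0.63,"dx":0.6,"dy":-30.6,"dz":-3,"turn":0},{"hand":0.63,"dx":0.6,"dy":-30.6,"dz":-3,"turn":0},{"hand":0.63,"dx":0.6,"dy":-30.6,"dz":-3,"turn":0}]}}

```text
time: 13.15
eef_pos: [0.4764, -0.2854, 0.1201]
orientation: [-0.001, -0.09, 0.996, 0.001]
force: [-0.7, 0.5, 0.1]
gripper_width: 0.0538
grasp_force: 0.0
```

```bash
python3 - <<'E'
from h import *
st=arm.get_state();print(st['eef_pos'],st['gripper_width'],st['joint_pos'][5],R.from_quat(st['orientation'][[1,2,3,0]]).as_matrix()[:,1])
report('wrist',(0,125,10),(20,255,140),.019,300,'pics/w7.png')
E
```

```text
[ 0.47638032 -0.2853525   0.12010026] 0.053848476865574105 -0.8713801067473661 [-0.17954743  0.98374799  0.0016189 ]
wrist px [382. 346.] mm 610.1 -135.9 size 72 30 long-axis deg 49.0 hsv [ 16. 200.  65.]
wrist px [270. 308.] mm 582.3 -256.6 size 47 21 long-axis deg -66.4 hsv [ 16. 197.  47.]
wrist px [263. 200.] mm 479.1 -281.4 size 75 38 long-axis deg 10.8 hsv [ 13. 227.  78.]
wrist px [474.  54.] mm 336.8 -143.3 size 97 29 long-axis deg 40.8 hsv [ 10. 247.  70.]
```

View pics/w7.png

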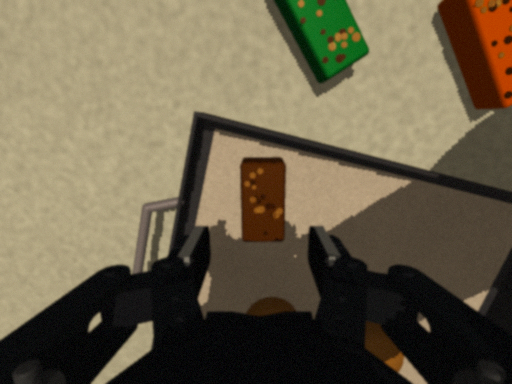

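The wrist view shows the medium bar at (263,200), about 2 mm off the finger centre line, with the end wall clear of the left finger.

Call:
{"api": "send_rows", "payload": {"targets": [{"hand":0.63,"dx":0.1,"dy":0.3,"dz":-2.5,"turn":0},{"hand":0.63,"dx":0.1,"dy":0.3,"dz":-5,"turn":0},{"hand":0.63,"dx":0.1,"dy":0.3,"dz":-7,"turn":0},{"hand":0.63,"dx":0.1,"dy":0.3,"dz":-8.4,"turn":0},{"hand":0.63,"dx":0.1,"dy":0.3,"dz":-8.9,"turn":0},{"hand":0.63,"dx":0.1,"dy":0.3,"dz":-8.9,"turn":0},{"hand":0.3,"dx":0.1,"dy":0.3,"dz":-8.9,"turn":0},{"hand":0.3,"dx":0.1,"dy":0.3,"dz":-8.9,"turn":0},{"hand":0.3,"dx":0.1,"dy":0.3,"dz":-8.9,"turn":0},{"hand":0.3,"dx":0.1,"dy":0.3,"dz":-8.9,"turn":0}]}}

```text
time: 14.03
eef_pos: [0.4787, -0.2812, 0.0336]
orientation: [0.001, -0.092, 0.996, -0.001]
force: [-0.8, 0.8, 7.0]
gripper_width: 0.0357
grasp_force: 31.8
```

Call:
{"api": "send_rows", "payload": {"targets": [{"hand":0.3,"dx":0,"dy":0,"dz":1.5,"turn":0},{"hand":0.3,"dx":0,"dy":0,"dz":4,"turn":0},{"hand":0.3,"dx":0,"dy":0,"dz":7,"turn":0},{"hand":0.3,"dx":0.3,"dy":3,"dz":9,"turn":0},{"hand":0.3,"dx":1.5,"dy":6.5,"dz":10,"turn":0},{"hand":0.3,"dx":3,"dy":10.2,"dz":10,"turn":0},{"hand":0.3,"dx":4.5,"dy":13.9,"dz":10,"turn":0},{"hand":0.3,"dx":6,"dy":17.6,"dz":10,"turn":0},{"hand":0.3,"dx":7.5,"dy":21.3,"dz":10,"turn":0},{"hand":0.3,"dx":9,"dy":25,"dz":10,"turn":0}]}}

```text
time: 14.87
eef_pos: [0.5684, -0.0292, 0.133]
orientation: [0.001, -0.091, 0.996, -0.0]
force: [1.3, 0.4, -0.5]
gripper_width: 0.0353
grasp_force: 30.8
```

Call:
{"api": "send_rows", "payload": {"targets": [{"hand":0.3,"dx":1.4,"dy":3.7,"dz":0,"turn":0},{"hand":0.3,"dx":2.8,"dy":7.4,"dz":0,"turn":0},{"hand":0.3,"dx":4.2,"dy":11,"dz":0,"turn":0},{"hand":0.3,"dx":5.6,"dy":14.7,"dz":0,"turn":0},{"hand":0.3,"dx":7,"dy":18.2,"dz":0,"turn":0},{"hand":0.3,"dx":8.2,"dy":21.5,"dz":0,"turn":0},{"hand":0.3,"dx":8.2,"dy":21.5,"dz":-2,"turn":0},{"hand":0.3,"dx":8.2,"dy":21.5,"dz":-3,"turn":0},{"hand":0.3,"dx":8.2,"dy":21.5,"dz":-3,"turn":0}]}}

```text
time: 15.62
eef_pos: [0.6484, 0.1838, 0.0995]
orientation: [-0.002, -0.092, 0.996, -0.0]
force: [-1.2, -0.9, -1.2]
gripper_width: 0.0353
grasp_force: 30.7
```

Call:
{"api": "send_rows", "payload": {"targets": [{"hand":0.3,"dx":0.1,"dy":0,"dz":-2,"turn":0},{"hand":0.3,"dx":0.1,"dy":0,"dz":-4,"turn":0},{"hand":0.3,"dx":0.1,"dy":0,"dz":-5,"turn":0},{"hand":0.3,"dx":0.1,"dy":0,"dz":-5.3,"turn":0},{"hand":0.3,"dx":0.1,"dy":0,"dz":-5.3,"turn":0},{"hand":0.3,"dx":0.1,"dy":0,"dz":-5.3,"turn":0}]}}

```text
time: 16.12
eef_pos: [0.6514, 0.1835, 0.0504]
orientation: [0.001, -0.091, 0.996, 0.0]
force: [0.8, -0.0, -1.1]
gripper_width: 0.0358
grasp_force: 30.7
```

Call:
{"api": "send_rows", "payload": {"targets": [{"hand":0.3,"dx":0,"dy":0,"dz":-0.3,"turn":0},{"hand":0.3,"dx":0,"dy":0,"dz":-0.5,"turn":0},{"hand":0.3,"dx":0,"dy":0,"dz":-0.6,"turn":0},{"hand":0.3,"dx":0,"dy":0,"dz":-0.6,"turn":0},{"hand":0.3,"dx":0,"dy":0,"dz":-0.6,"turn":0}]}}

```text
time: 16.53
eef_pos: [0.651, 0.1841, 0.0434]
orientation: [0.0, -0.092, 0.996, 0.0]
force: [0.2, 0.7, -1.2]
gripper_width: 0.0351
grasp_force: 30.7
```

Call:
{"api": "send_rows", "payload": {"targets": [{"hand":0.3,"dx":0,"dy":0,"dz":-0.1,"turn":0},{"hand":0.3,"dx":0,"dy":0,"dz":-0.1,"turn":0},{"hand":0.3,"dx":0,"dy":0,"dz":-0.1,"turn":0}]}}

```text
time: 16.78
eef_pos: [0.6511, 0.1841, 0.0427]
orientation: [0.0, -0.092, 0.996, 0.0]
force: [-0.3, -0.0, 2.4]
gripper_width: 0.0354
grasp_force: 31.2
```

Contact with the board, so I release, rise and look.

Call:
{"api": "send_rows", "payload": {"targets": [{"hand":0.63,"dx":0,"dy":0,"dz":0,"turn":0},{"hand":0.63,"dx":0,"dy":0,"dz":0,"turn":0},{"hand":0.63,"dx":0,"dy":0,"dz":0,"turn":0},{"hand":0.63,"dx":0,"dy":0,"dz":2,"turn":0},{"hand":0.63,"dx":0,"dy":0,"dz":5.5,"turn":0},{"hand":0.63,"dx":0,"dy":0,"dz":9,"turn":0},{"hand":0.63,"dx":0,"dy":0,"dz":13,"turn":0},{"hand":0.63,"dx":-2,"dy":2,"dz":16,"turn":0},{"hand":0.63,"dx":-4,"dy":4,"dz":19,"turn":0},{"hand":0.63,"dx":-5,"dy":6,"dz":22,"turn":0}]}}

```text
time: 17.62
eef_pos: [0.5993, 0.2443, 0.2643]
orientation: [0.0, -0.091, 0.996, 0.0]
force: [1.2, 0.6, 1.7]
gripper_width: 0.0535
grasp_force: 0.0
```

Call:
{"api": "send_rows", "payload": {"targets": [{"hand":0.63,"dx":0,"dy":0,"dz":0,"turn":0},{"hand":0.63,"dx":0,"dy":0,"dz":0,"turn":0}]}}

```text
time: 17.78
eef_pos: [0.601, 0.2453, 0.2644]
orientation: [0.002, -0.093, 0.996, 0.0]
force: [0.3, -0.1, -1.2]
gripper_width: 0.0535
grasp_force: 0.0
```

```bash
python3 - <<'E'
from h import *
print('bars');report('wrist',(0,125,10),(15,255,140),.028,300,'pics/w8.png')
print('boards');report('wrist',(0,85,10),(25,255,255),.012,300)
E
```

```text
bars
wrist px [214. 191.] mm 643.8 193.6 size 100 87 long-axis deg 10.1 hsv [ 14. 187.  56.]
wrist px [366. 145.] mm 546.4 375.9 size 102 46 long-axis deg -14.3 hsv [ 13. 227.  70.]
wrist px [228.  50.] mm 466.1 184.8 size 74 65 long-axis deg 46.4 hsv [ 14. 189.  54.]
boards
wrist px [266. 305.] mm 814.9 293.2 size 77 61 long-axis deg -66.4 hsv [21. 85. 71.]
wrist px [ 72. 250.] mm 775.3 -5.7 size 120 49 long-axis deg 83.1 hsv [ 17.  83. 132.]
wrist px [213. 192.] mm 650.7 185.4 size 112 111 long-axis deg 10.6 hsv [ 15. 174.  70.]
wrist px [361. 143.] mm 546.1 375.1 size 142 141 long-axis deg -85.3 hsv [ 16. 175. 144.]
wrist px [229.  51.] mm 465.2 181.9 size 82 82 long-axis deg 7.2 hsv [ 15. 171.  65.]
```

View pics/w8.png

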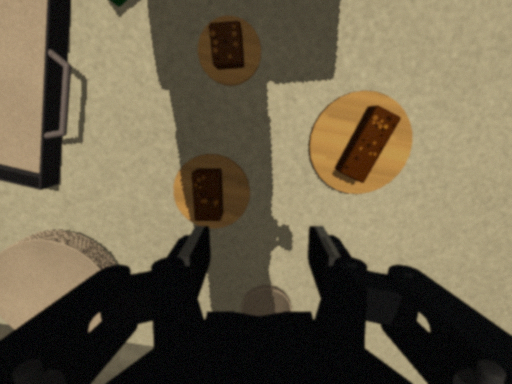

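The wrist view shows each bar flat on its own board. I read the medium bar's centre as about (208,194) and the short one's as (227,45). A quick check of both before handing in:

```bash
python3 - <<'E'
from h import *
C=cam('wrist',arm.get_state()); print(cast(C,[(208,194),(227,45)],.028), 'boards (.6507,.1854) (.4652,.1819)')
E
```

```text
[[0.64666787 0.1817493 ]
 [0.46085201 0.17899109]] boards (.6507,.1854) (.4652,.1819)
```

All three are within about 6 mm of their board centres, so I'm handing in.

```bash
python3 -c "
from station import arm
print(arm.close_job())"
```

```text
the job is handed in; nothing more can be done
None
```

I put the three bars flat on their matching boards, each within about 6 mm of the board centre, kept clear of the scones (not re-measured afterwards), and handed the job in at about 18 s; no verdict was shown.

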